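# Load the stone blow-off pan and set its air valve

## Robot

A 6-joint arm with a two-finger parallel gripper is mounted at the origin on the work surface. World frame = base frame: x ahead of the robot, y to its left, z up, the work surface at z = 0. Lengths are in m, angles in rad, forces in N, time in s.
With the tool pointing down it reaches from about 0.275 to 0.85 m from the base axis. Payload 5.2 kg.
Tool frame: the origin (TCP) lies midway between the tips of the shut fingers; the grasp point (between the pads) lies 19 mm behind it (ctrl.grasp_offset is the distance from the TCP to the grasp point, in m); z points along the fingers, y is the line along which they close (so a half turn about z gives the same grasp; the last joint's range is limited). The gripper opens to 85 mm and grips with 20 to 120 N. Pads are 22 mm wide; open, the fingers measure 114 mm over their backs; the gripper's body (76 mm by 85 mm) begins 54 mm behind the grasp point. The pads swing forward as they close: fully open they stand 13 mm farther back than shut.
Start: joints at [-1.406, 0.259, 1.535, -0, 1.348, -0.203], TCP at [0.198, -0.513, 0.203] pointing down, gripper open.
Joint ranges: [-3.14, 3.14], [-0.91, 2.08], [0.19, 2.58], [-1.22, 4.36], [0.22, 2.71], [-3.12, 3.12]. Speed limits (rad/s): [2.57, 2.57, 3.14, 3.14, 3.14, 3.14].

## Interface

Orientations are given as a unit quaternion [x, y, z, w].
In Python, from cell import ctrl, vision, workorder gives the robot as it stands (ctrl), with the cameras (vision) and the job (workorder).
- The arm moves only by the shell command python3 steer.py 'ROWS' [OPENING] [FORCE]. ROWS is a JSON list of rows, 1 to 20 of them, each of 6 numbers: dx, dy, dz in m, then a rotation vector rx, ry, rz in rad; each row is the pose to reach, as a shift and turn from the pose commanded when the command began, along the tool's axes at that moment; what a row does not reach only later rows make up. A row lasts 1/10 s, in which the tool goes at most 0.05 m and 0.15 rad, less where a joint would pass 70% of its speed; a pose out of reach is approached as far as the arm can. OPENING is the finger opening in m, set as the command begins (- or left out keeps the last). The fingers move at their own pace and stop on an object; FORCE is the grip in N (left out, the last holds). Time passes only in rows, so rows that do not move let the fingers close. It prints the time, the measured TCP pose, the force, the opening and the grip force at its end.
- ctrl.read_state(): the state, without advancing time (a new reading comes with each control period).
- vision.camera(name): name is "side" or "top"; returns the picture (480x640x3 uint8, red, green, blue); there is no depth.
- vision.calibration(name): a dict with "K" (3x3 intrinsics, pixels), "R" (3x3) and "t" (3): a world point X has camera coordinates R X + t. Camera axes: x right, y down, z forward; pixel columns grow to the right and rows downward; lengths in m; the calibration is good to about 2 mm. A picture is of the moment at which its call begins. calibration takes no time and is no camera call.
- workorder.finish_job(): hands the job in; it is judged then, once.
The state is a dict: "time_s": time; "qpos": joint angles; "dq": joint speeds; "joint_efforts": joint torques, N m; "tool_pos": TCP position; "eef_rot": TCP orientation; "contact_force": force on the tool from outside, world axes, zero at the start; "torque": the same for the moment, N m; "opening": finger opening in m; "grip_force": force on a finger pad.
Only numpy, scipy, OpenCV 4.12 (cv2) and the standard library are available. Lean on these libraries where they do the work, as an engineer would, in place of code of your own. Each camera call takes 0.05 s, during which the arm holds its last target. There are 200 camera calls.

## Task

Tip all six stone chips out of the blue cup into the round steel blow-off pan and stand the empty cup upright on the bench beside it. Then take the red air valve's upright black handle, turn the wheel clockwise until it is shut against its stop, and back it off exactly two full turns, counter-clockwise. Finish still gripping the handle there, and leave the hammer, the brush and the slate where they lie.

Things in the scene. Friction and masses are not known exactly. Their poses are not given: they have to be found in the camera images.
- cup: Blue open cup, loose on the bench left or right of the pan (the valve is on the other side): 80 mm tall, outer diameter 64 mm at the rim, 58 mm at the foot, wall 3 mm, ten flat facets, no handle. Origin: centre of its underside, z along its axis to the mouth. The chips fill its lower 40 mm; filled it weighs 160 to 225 g.
- chip0: One of six chunky grey or beige stone chips, about 17 x 16 x 15 mm, 11 g, smooth-faced (friction about 0.4), that lie in the cup at the start; origin under its middle.
- chip1: One of six chunky grey or beige stone chips, about 17 x 16 x 15 mm, 11 g, smooth-faced (friction about 0.4), that lie in the cup at the start; origin under its middle.
- chip2: One of six chunky grey or beige stone chips, about 17 x 16 x 15 mm, 11 g, smooth-faced (friction about 0.4), that lie in the cup at the start; origin under its middle.
- chip3: One of six chunky grey or beige stone chips, about 17 x 16 x 15 mm, 11 g, smooth-faced (friction about 0.4), that lie in the cup at the start; origin under its middle.
- chip4: One of six chunky grey or beige stone chips, about 17 x 16 x 15 mm, 11 g, smooth-faced (friction about 0.4), that lie in the cup at the start; origin under its middle.
- chip5: One of six chunky grey or beige stone chips, about 17 x 16 x 15 mm, 11 g, smooth-faced (friction about 0.4), that lie in the cup at the start; origin under its middle.
- pan: Round open steel pan, fixed to the bench, 50 mm tall, outer diameter 176 mm at the rim and 150 mm at the foot, wall 4 mm, floor 5 mm. Origin: centre of its underside. A thin copper air nozzle (12 mm pipe), rising to 70 mm above the bench, stands 118 mm out from the centre along the pan's own +x (roughly away from the robot) and bends in over the rim.
- valve (a joint): Turn of the valve's red handwheel, rad: 0 = shut, a firm stop; it grows counter-clockwise seen from above (opening), 6.283 per turn, and can reach 25.1. It starts between 0.4 and 1.1 turns open. The stem is vertical, the wheel does not rise, and it stays where it is left; turning it takes about 1.5 to 3 N at the handle.
- hub (a point): Centre of the handwheel's hub on its top face, on the vertical stem's axis, 84 mm above the bench. The wheel is red, 126 mm across, its rim's top 81 mm above the bench; a fixed brass valve body is under it.
- handle: The valve's black handle: an upright cylinder 20 mm in diameter and 55 mm tall that stands on the wheel 50 mm from the stem's axis, from 82 to 137 mm above the bench, and spins freely about its own vertical axis (so a gripper can carry it round without turning). Origin: centre of its lower end.
- handle_mid (a point): Point on the handle's axis 30 mm above its lower end, 112 mm above the bench: a good height for the fingertips' middle.
- hammer: Bystander: hammer lying beyond the pan on the right, to be left alone.
- brush: Bystander: hand brush lying beyond the pan on the left, to be left alone.
- slate: Bystander: dark slate slab, about 110 x 70 mm and 22 mm thick, lying between the robot and the pan, to be left alone.
- cup_rim (a point): Centre of the cup's mouth, 80 mm above the centre of its underside along its axis. Gripped loosely near the rim, the full cup swings back upright between the fingers when it is tipped: hold it about mid-height (42 mm up) and firmly (some 40 N; it does not break). Tipped to about 125 degrees it empties fully.

How it is judged:
By the outcome, as a careful person would: the job done as asked, in the order asked, and still so for the second after the job is handed in, while the arm keeps its last pose, push and grip.
It also fails if it takes over 72 s, if anything falls off the work surface, if the arm or the gripper's body presses on something with over 40 N, if the wrist force passes 120 N, or if a joint passes its speed limit or range.

## Working session

There is one attempt and no reset: what is moved stays moved. The work goes in short steps, Python scripts to look and compute and a shell command to move; the robot and the scene stay as the last step left them, time stands still between calls to the robot, and variables do not carry over. Pictures are saved under pics/ and viewed, at most 10 in all, crops included, and the job is handed in when it is done.

```bash
ls; mkdir -p pics
python3 - <<'E'
from cell import ctrl, vision, workorder
import cv2,numpy as np
for n in("top","side"):
    cv2.imwrite(f"pics/{n}0.png",vision.camera(n)[:,:,::-1]); c=vision.calibration(n)
    print(n,np.round(c["K"],1).tolist(),np.round(-np.array(c["R"]).T@c["t"],3),np.round(c["R"],2).tolist())
s=ctrl.read_state(); print(s["time_s"],s["tool_pos"],s["eef_rot"],s["opening"],ctrl.grasp_offset)
E
```

```text
cell.py
pics
steer.py
top [[478.3, 0.0, 315.6], [0.0, 478.3, 243.8], [0.0, 0.0, 1.0]] [0.474 0.007 1.098] [[-0.01, -1.0, -0.01], [-1.0, 0.01, -0.05], [0.05, 0.01, -1.0]]
side [[550.7, 0.0, 323.7], [0.0, 550.7, 237.4], [0.0, 0.0, 1.0]] [0.436 0.652 0.773] [[-0.99, -0.12, -0.02], [-0.07, 0.71, -0.7], [0.1, -0.69, -0.72]]
0.1 [ 0.1977174  -0.5126718   0.20226273] [ 9.83135688e-01  1.82875737e-01  3.82445811e-05 -8.25438394e-04] 0.08552975344673709 0.0187
```

View pics/top0.png

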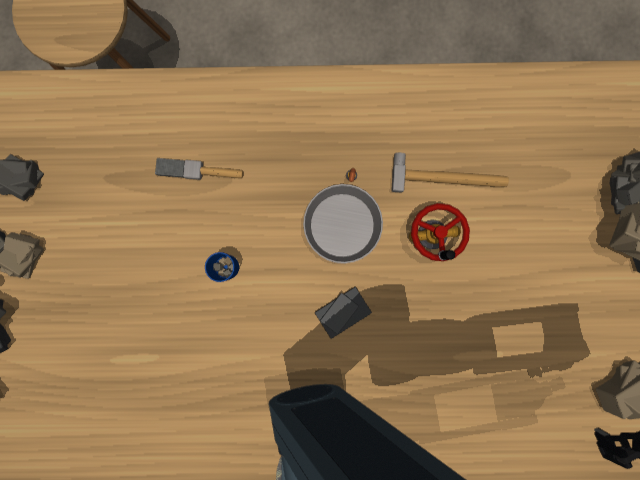

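View pics/side0.png

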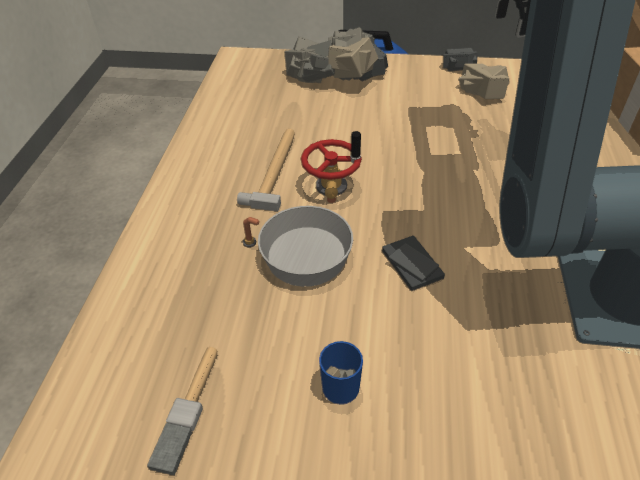

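The top view shows the cup at about (222,265), the pan at (343,223), the valve hub at (440,232) and the handle at (447,254). In the side view the cup mouth is at (341,360), the pan at (306,240), the hub at (330,157) and the handle at (356,145). I'll enlarge these.

```bash
python3 - <<'E'
import cv2,numpy as np
t=cv2.imread("pics/top0.png");s=cv2.imread("pics/side0.png")
def c(i,u,v,w,h,k): 
    o=cv2.resize(i[v:v+h,u:u+w],None,fx=k,fy=k,interpolation=cv2.INTER_CUBIC)
    for a in range(0,w,10): cv2.line(o,(a*k,0),(a*k,8 if (u+a)%50 else 20),(0,255,0),1)
    for a in range(0,h,10): cv2.line(o,(0,a*k),(8 if (v+a)%50 else 20,a*k),(0,255,0),1)
    return o
# 4 tiles 400x300, k=4, 100x75
T=np.vstack([np.hstack([c(t,180,230,100,75,4),c(t,390,195,100,75,4)]),np.hstack([c(s,290,335,100,75,4),c(s,290,125,100,75,4)])])
cv2.imwrite("pics/crop.png",T)
E
cat > h.py <<'E'
from cell import ctrl, vision, workorder
import numpy as np
def P(n):
    c=vision.calibration(n); return np.array(c["K"]),np.array(c["R"]),np.array(c["t"])
def ray(n,p):
    K,R,t=P(n); d=R.T@np.linalg.solve(K,[*p,1.]); return -R.T@t,d/np.linalg.norm(d)
def tri(a,b):
    A=[];y=[]
    for n,p in(("top",a),("side",b)):
        o,d=ray(n,p);M=np.eye(3)-np.outer(d,d);A.append(M);y.append(M@o)
    x=np.linalg.lstsq(np.vstack(A),np.hstack(y),rcond=None)[0]
    return x,proj("top",x)-a,proj("side",x)-b
def proj(n,X):
    K,R,t=P(n);q=K@(R@np.array(X)+t);return q[:2]/q[2]
def atz(n,p,z):
    o,d=ray(n,p);return o+d*(z-o[2])/d[2]
E
```

```text
(no output)
```

View pics/crop.png

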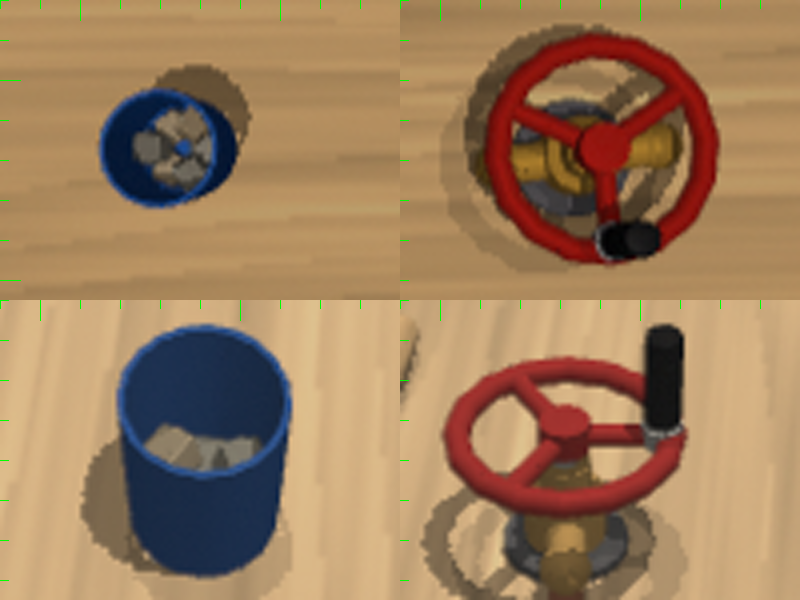

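Crop readings:

| Point | Top | Side |
|---|---|---|
| cup rim centre | (219.8,267) | (341,360.2) |
| hub | (441.2,231.8) | (331.2,153.8) |
| handle top | (450.7,254.5) | (356.2,133) |
| handle base | (442.5,255.3) | (355.7,158) |

Run:
```python
from h import *
np.set_printoptions(precision=4,suppress=True)
for k,a,b in(("rim",(219.8,267),(341,360.2)),("hub",(441.2,231.8),(331.2,153.8)),("htop",(450.7,254.5),(356.2,133)),("hbase",(442.5,255.3),(355.7,158)),("pan",(343.5,223.3),(306,238.5)),("noz",(351,175),(250,222))):
    print(k,*tri(np.array(a),np.array(b)))
print(atz("top",(219.8,267),.08),atz("side",(341,360.2),.08),atz("side",(340.7,404),0),atz("top",(441.2,231.8),.084),atz("top",(450.7,254.5),.137),atz("top",(343.5,223.3),.05))
# slate top, hammer, brush
for p in((317,312),(350,288),(370,308),(336,337)):print("slate",atz("top",p,.022))
for p in((156,168),(242,173),(399,152),(398,192),(507,181),(351,175)):print(atz("top",p,.03))
```

```text
rim [0.4774 0.2252 0.0758] [-0.015  -0.2008] [0.297  0.0139]
hub [ 0.5458 -0.2465  0.0855] [-0.0149 -0.1527] [0.1589 0.0076]
htop [ 0.4963 -0.2517  0.1362] [-0.0118 -0.1354] [0.1382 0.0034]
hbase [ 0.496  -0.2505  0.0755] [-0.0038 -0.0439] [0.0458 0.0012]
pan [ 0.5699 -0.0423  0.0445] [0.0056 0.0496] [-0.0598 -0.0037]
noz [ 0.6758 -0.0594  0.0594] [-0.0972 -0.6223] [0.7369 0.0682]
[0.477  0.2243 0.08  ] [0.4776 0.2278 0.08  ] [ 0.4751  0.2543 -0.    ] [ 0.5456 -0.2469  0.084 ] [ 0.496  -0.2515  0.137 ] [ 0.5695 -0.042   0.05  ]
slate [0.3739 0.0189 0.022 ]
slate [ 0.4265 -0.0557  0.022 ]
slate [ 0.3814 -0.0996  0.022 ]
slate [ 0.318  -0.0227  0.022 ]
[0.7027 0.3791 0.03  ]
[0.6884 0.1842 0.03  ]
[ 0.7307 -0.1703  0.03  ]
[ 0.6401 -0.1661  0.03  ]
[ 0.6613 -0.4101  0.03  ]
[ 0.6801 -0.0615  0.03  ]
```

```bash
cat > go.py <<'E'
# shift and turn in tool axes to: TCP x y z, azimuth, pitch-down, roll about tool z (deg)
import sys
from h import *
from scipy.spatial.transform import Rotation as Ro
def rot(az,p,ro):
    a,p=np.radians([az,p]);o=np.array([np.cos(a),np.sin(a),0]);u=np.array([0,0,1.])
    z=o*np.cos(p)-u*np.sin(p);x=o*np.sin(p)+u*np.cos(p)
    return Ro.from_matrix(np.c_[x,np.cross(z,x),z])*Ro.from_euler("z",ro,degrees=True)
def delta(pos,R):
    s=ctrl.read_state();C=Ro.from_quat(s["eef_rot"])
    return C.inv().apply(np.array(pos)-s["tool_pos"]),(C.inv()*R).as_rotvec()
if __name__=="__main__":
    v=list(map(float,sys.argv[1:]))
    d,r=delta(v[:3],rot(*v[3:]));print(np.round(d,4).tolist(),np.round(r,4).tolist(),"rows",np.linalg.norm(d)/.05,np.linalg.norm(r)/.15)
E
python3 - <<'E'
from go import *
a=25.3;z=rot(a,35,0).apply([0,0,1]);g=np.array([.4772,.2252,.044])+.019*z
print("grasp tcp",g,"above",g+[0,0,.13])
E
python3 go.py .4913 .2319 .165 25.3 35 0
python3 steer.py '[[0.27,-0.295,-0.05,0,0.3,0],[0.27,-0.295,-0.05,0,0.3,0],[0.27,-0.295,-0.05,0,0.3,0],[0.27,-0.295,-0.05,0,0.3,0],[0.27,-0.295,-0.05,0,0.3,0],[0.27,-0.295,-0.05,0,0.3,0],[0.27,-0.295,-0.05,0,0.3,0],[0.27,-0.295,-0.05,0,0.3,0],[0.27,-0.295,-0.05,0,0.3,0],[0.27,-0.295,-0.05,0,0.3,0]]' 0.085; python3 go.py .4913 .2319 .165 25.3 35 0; python3 -c "
from h import *;print(ctrl.read_state()['qpos'])"
```

```text
time_s: 1.1
tool_pos: [0.3438, -0.1396, 0.2532]
eef_rot: [0.972, 0.183, 0.147, -0.027]
contact_force: [-0.5, -0.5, 0.1]
opening: 0.0851
grip_force: 0.0
[0.2343, -0.2926, 0.1643] [0.043, 0.6599, -0.0564] rows 8.185201717140247 4.424673774807924
[-1.0269013  -0.25648409  1.96964372  0.30045829  1.38274351  0.12190093]
```

```bash
python3 steer.py '[[0.234,-0.293,0.164,0.043,0.66,-0.056],[0.234,-0.293,0.164,0.043,0.66,-0.056],[0.234,-0.293,0.164,0.043,0.66,-0.056],[0.234,-0.293,0.164,0.043,0.66,-0.056],[0.234,-0.293,0.164,0.043,0.66,-0.056],[0.234,-0.293,0.164,0.043,0.66,-0.056],[0.234,-0.293,0.164,0.043,0.66,-0.056],[0.234,-0.293,0.164,0.043,0.66,-0.056],[0.234,-0.293,0.164,0.043,0.66,-0.056],[0.234,-0.293,0.164,0.043,0.66,-0.056],[0.234,-0.293,0.164,0.043,0.66,-0.056],[0.234,-0.293,0.164,0.043,0.66,-0.056],[0.234,-0.293,0.164,0.043,0.66,-0.056],[0.234,-0.293,0.164,0.043,0.66,-0.056]]'; python3 go.py .4913 .2319 .034 25.3 35 0; python3 -c "
from h import *;print(ctrl.read_state()['qpos'])"
```

```text
time_s: 2.5
tool_pos: [0.493, 0.2284, 0.1653]
eef_rot: [0.866, 0.191, 0.451, -0.1]
contact_force: [0.5, -0.1, -1.0]
opening: 0.0848
grip_force: 0.0
[-0.1076, -0.0037, 0.0753] [0.0051, 0.0002, -0.0047] rows 2.6270861270984724 0.0463213887199697
[-0.07050147 -0.02971644  2.50082213  2.04736406  0.46294935 -0.82993271]
```

```bash
python3 steer.py '[[-0.03,-0.001,0.02,0,0,0],[-0.06,-0.002,0.04,0,0,0],[-0.085,-0.003,0.06,0,0,0],[-0.1,-0.0035,0.07,0.005,0,-0.005],[-0.1076,-0.0037,0.0753,0.005,0,-0.005],[-0.1076,-0.0037,0.0753,0.005,0,-0.005],[-0.1076,-0.0037,0.0753,0.005,0,-0.005]]'; python3 go.py .4913 .2319 .034 25.3 35 0
python3 - <<'E'
from h import *
import cv2
print(ctrl.read_state()['qpos'])
T=np.hstack([cv2.resize(vision.camera("top")[190:340,140:290],(400,400)),cv2.resize(vision.camera("side")[290:440,260:410],(400,400))])
cv2.imwrite("pics/g.png",T[:,:,::-1])
E
```

```text
time_s: 3.2
tool_pos: [0.5061, 0.239, 0.0366]
eef_rot: [0.868, 0.194, 0.446, -0.1]
contact_force: [0.1, -0.1, 1.0]
opening: 0.0851
grip_force: 0.0
[-0.0117, 0.0001, -0.0118] [0.0003, 0.0098, -0.001] rows 0.3331795848943612 0.06565073613939532
[-0.02079196  0.51269123  2.58075019  2.66321876  0.90720906 -1.54273133]
```

View pics/g.png

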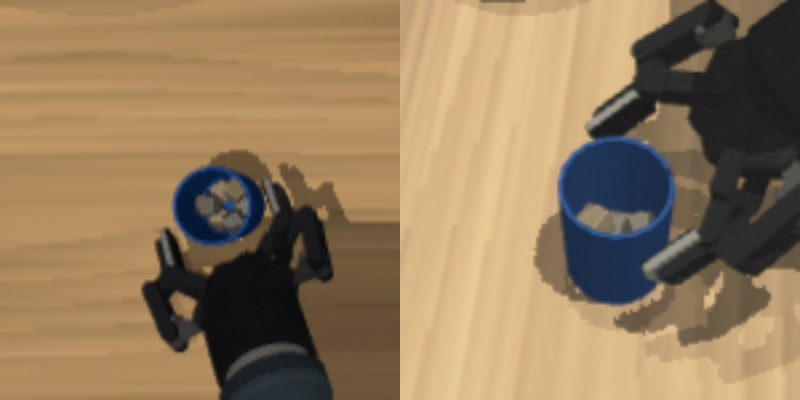

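The fingers straddle the cup, with tips about level with its axis, but joint 3 is at its limit. I'll back up and approach from the right (azimuth about 65°), which has more reach.

```bash
python3 - <<'E'
from h import *
from scipy.spatial.transform import Rotation as Ro
s=ctrl.read_state();R=Ro.from_quat(s["eef_rot"]).as_matrix();p=s["tool_pos"]
for sg in(1,-1):
    q=p-R[:,2]*.013+sg*R[:,1]*.0425
    print((proj("top",q)-[140,190])*2.667,(proj("side",q)-[260,290])*2.667+[400,0])
E
python3 steer.py '[[0.04,0,-0.03,0,0,0],[0.08,0,-0.06,0,0,0],[0.12,0,-0.09,0,0,0],[0.12,0,-0.09,0,0,0],[0.12,0,-0.09,0,0,0]]'
python3 - <<'E'
from go import *
z=rot(65,35,0).apply([0,0,1]);g=np.array([.4772,.2252,.044])+.019*z;print(g)
print(delta(g+[0,0,.13],rot(65,35,0)))
E
```

```text
[254.75795967 159.36938107] [557.09481865 166.68870319]
[162.27048682 204.5134463 ] [605.84453443 296.2269665 ]
time_s: 3.8
tool_pos: [0.5026, 0.2387, 0.1905]
eef_rot: [0.866, 0.196, 0.449, -0.099]
contact_force: [0.4, 0.3, -0.8]
opening: 0.085
grip_force: 0.0
[0.48377758 0.23930567 0.03310205]
(array([-0.03201842, -0.00872361,  0.00212704]), array([ 0.56763992,  0.00554568, -0.39479733]))
```

```bash
python3 steer.py '[[-0.032,-0.009,0.002,0.568,0.006,-0.395],[-0.032,-0.009,0.002,0.568,0.006,-0.395],[-0.032,-0.009,0.002,0.568,0.006,-0.395],[-0.032,-0.009,0.002,0.568,0.006,-0.395],[-0.032,-0.009,0.002,0.568,0.006,-0.395],[-0.032,-0.009,0.002,0.568,0.006,-0.395],[-0.032,-0.009,0.002,0.568,0.006,-0.395],[-0.032,-0.009,0.002,0.568,0.006,-0.395],[-0.032,-0.009,0.002,0.568,0.006,-0.395],[-0.032,-0.009,0.002,0.568,0.006,-0.395]]'
python3 - <<'E'
from go import *
import cv2
s=ctrl.read_state();print(s['qpos'],delta([.4838,.2393,.163],rot(65,35,0)))
R=Ro.from_quat(s["eef_rot"]).as_matrix();p=s["tool_pos"];o=[]
for n in("top","side"):
    i=vision.camera(n);c=proj(n,p).astype(int);k=5
    u,v=c-[40,50]
    cr=cv2.resize(i[v:v+100,u:u+80],None,fx=k,fy=k,interpolation=cv2.INTER_CUBIC)
    for b,col in((0,(255,0,0)),(.013,(0,255,0)),(.032,(255,255,0)),(.05,(255,0,255))):
        for y in(-.0425,0,.0425):
            cv2.circle(cr,tuple(((proj(n,p-b*R[:,2]+y*R[:,1])-[u,v])*k).astype(int)),3,col,-1)
    o.append(cr)
cv2.imwrite("pics/tip.png",np.hstack(o)[:,:,::-1])
E
```

```text
time_s: 4.8
tool_pos: [0.4818, 0.2411, 0.1592]
eef_rot: [0.749, 0.476, 0.387, -0.251]
contact_force: [0.9, -0.0, -0.6]
opening: 0.085
grip_force: 0.0
[-0.44131079  0.20687539  2.23963625  1.14070034  1.1202913  -0.77091959] (array([ 0.00267912,  0.00250542, -0.0028318 ]), array([-0.00533383,  0.001517  , -0.00466921]))
```

View pics/tip.png

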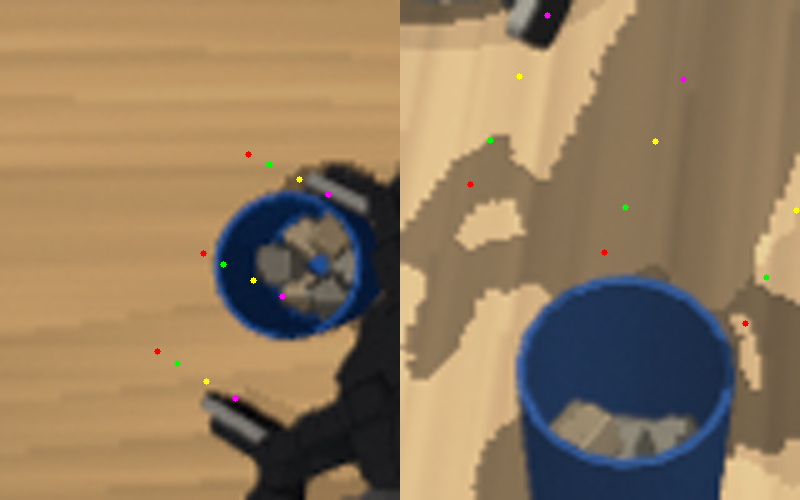

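The open tips appear about 37 mm behind the reported TCP (top view, between the yellow and magenta marks), and the text says 13. I'll close the fingers once in the air to settle it.

```bash
python3 steer.py '[[0,0,0,0,0,0],[0,0,0,0,0,0],[0,0,0,0,0,0],[0,0,0,0,0,0],[0,0,0,0,0,0],[0,0,0,0,0,0],[0,0,0,0,0,0],[0,0,0,0,0,0]]' 0 20
python3 - <<'E'
from go import *
import cv2
s=ctrl.read_state()
R=Ro.from_quat(s["eef_rot"]).as_matrix();p=s["tool_pos"];o=[]
for n in("top","side"):
    i=vision.camera(n);c=proj(n,p).astype(int);k=5
    u,v=c-[40,65]
    cr=cv2.resize(i[v:v+100,u:u+80],None,fx=k,fy=k,interpolation=cv2.INTER_CUBIC)
    for b,col in((0,(255,0,0)),(.013,(0,255,0)),(.032,(255,255,0)),(.05,(255,0,255))):
        for y in(-.0425,0,.0425):
            cv2.circle(cr,tuple(((proj(n,p-b*R[:,2]+y*R[:,1])-[u,v])*k).astype(int)),3,col,-1)
    o.append(cr)
cv2.imwrite("pics/tip2.png",np.hstack(o)[:,:,::-1])
E
```

```text
time_s: 5.7
tool_pos: [0.4828, 0.2402, 0.159]
eef_rot: [0.749, 0.476, 0.387, -0.251]
contact_force: [-0.1, -0.3, -0.3]
opening: -0.0003
grip_force: 0.0
```

View pics/tip2.png

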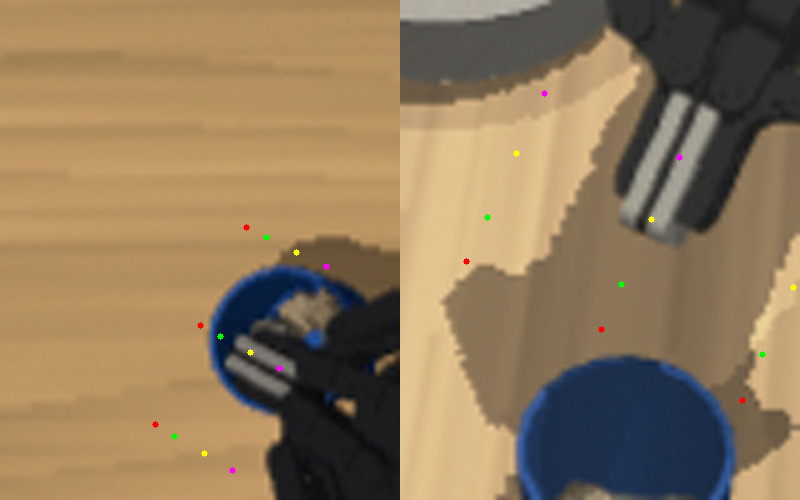

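Run:
```python
from go import *
s=ctrl.read_state();R=Ro.from_quat(s["eef_rot"]).as_matrix();p=s["tool_pos"]
o={n:proj(n,p).astype(int)-[40,65] for n in("top","side")}
x,a,b=tri(o["top"]+np.array([233,350])/5,o["side"]+np.array([646-400,231])/5)
print(x,a,b,"tool axes",R.T@(x-p))
```

```text
[0.47298438 0.22250553 0.18025085] [0.00391541 0.05587397] [-0.08173721 -0.00363967] tool axes [ 0.00577414 -0.00164498 -0.02874101]
```

Triangulated, the closed tips sit about 27 mm behind the reported TCP, with lateral error near zero. I'll trust the images and put the grasp point 46 mm behind the reported TCP.

```bash
python3 steer.py '[[0.03,0,-0.02,0,0,0],[0.03,0,-0.02,0,0,0],[0.03,0,-0.02,0,0,0],[0.03,0,-0.02,0,0,0],[0.03,0,-0.02,0,0,0],[0.03,0,-0.02,0,0,0],[0.03,0,-0.02,0,0,0]]' 0.085 40;  python3 - <<'E'
from go import *
z=rot(65,35,0).apply([0,0,1]);g=np.array([.4772,.2252,.044])+.046*z;print(g)
print(delta(g+[0,0,.09],rot(65,35,0)),delta(g,rot(65,35,0)))
E
```

```text
time_s: 6.5
tool_pos: [0.4832, 0.2409, 0.1946]
eef_rot: [0.749, 0.476, 0.387, -0.251]
contact_force: [-0.6, -0.4, 0.1]
opening: 0.085
grip_force: 0.0
[0.49312468 0.25935058 0.01761548]
(array([-0.05919521,  0.00191466,  0.06706039]), array([-0.00574644,  0.00143587, -0.00597061])) (array([-0.1328425 ,  0.00265155,  0.11878596]), array([-0.00574644,  0.00143587, -0.00597061]))
```

```bash
python3 steer.py '[[-0.03,0.001,0.035,0,0,0],[-0.059,0.002,0.067,-0.006,0.001,-0.006],[-0.059,0.002,0.067,-0.006,0.001,-0.006],[-0.08,0.002,0.083,-0.006,0.001,-0.006],[-0.1,0.002,0.097,-0.006,0.001,-0.006],[-0.12,0.002,0.11,-0.006,0.001,-0.006],[-0.133,0.0027,0.119,-0.006,0.001,-0.006],[-0.133,0.0027,0.119,-0.006,0.001,-0.006],[-0.133,0.0027,0.119,-0.006,0.001,-0.006],[-0.133,0.0027,0.119,-0.006,0.001,-0.006]]';  python3 go.py .4931 .2594 .0176 65 35 0
python3 - <<'E'
from h import *
import cv2
print(ctrl.read_state()['qpos'])
T=np.hstack([cv2.resize(vision.camera("top")[215:315,170:270],(400,400)),cv2.resize(vision.camera("side")[320:420,290:390],(400,400))])
cv2.imwrite("pics/g2.png",T[:,:,::-1])
E
```

```text
time_s: 7.5
tool_pos: [0.4944, 0.2591, 0.0195]
eef_rot: [0.748, 0.477, 0.391, -0.247]
contact_force: [0.1, 0.5, 0.1]
opening: 0.0849
grip_force: 0.0
[-0.0017, -0.0014, 0.0009] [0.0023, -0.0007, 0.003] rows 0.04741355607427529 0.025758789666327657
[-0.37922554  0.5886729   2.30089491  1.45473967  0.96780446 -1.26840706]
```

View pics/g2.png

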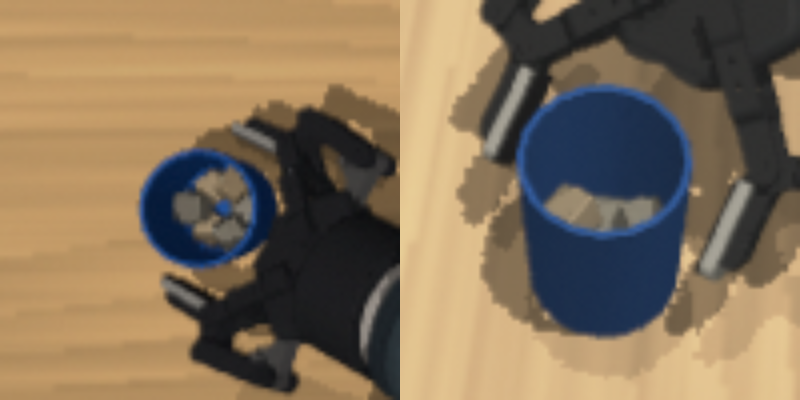

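The pads straddle the cup symmetrically: tips at (238,130) and (168,283), cup axis at about (213,205). Closing now, then lifting.

```bash
python3 steer.py '[[0,0,0.002,0,0,0],[0,0,0.002,0,0,0],[0,0,0.002,0,0,0],[0,0,0.002,0,0,0],[0,0,0.002,0,0,0],[0,0,0.002,0,0,0],[0,0,0.002,0,0,0],[0,0,0.002,0,0,0]]' 0.03 45; python3 steer.py '[[0.008,0,-0.006,0,0,0],[0.025,0,-0.017,0,0,0],[0.049,0,-0.034,0,0,0],[0.074,0,-0.051,0,0,0],[0.098,0,-0.069,0,0,0],[0.123,0,-0.086,0,0,0],[0.131,0,-0.092,0,0,0],[0.131,0,-0.092,0,0,0],[0.131,0,-0.092,0,0,0]]'; python3 -c "
from h import *;s=ctrl.read_state();print(s['qpos'],s['torque'])"
```

```text
time_s: 8.4
tool_pos: [0.4947, 0.2611, 0.0176]
eef_rot: [0.748, 0.477, 0.391, -0.248]
contact_force: [-0.3, -1.5, 6.2]
opening: 0.0602
grip_force: 48.6
time_s: 9.3
tool_pos: [0.4935, 0.2607, 0.176]
eef_rot: [0.748, 0.477, 0.389, -0.247]
contact_force: [0.5, 0.1, -1.6]
opening: 0.0604
grip_force: 49.0
[-0.37457206  0.18147152  2.20545545  1.15915028  1.09997524 -0.69758157] [-0.56507737  0.26837987  0.04161865]
```

The cup is held: 60 mm opening, 49 N, 1.6 N of load. Next I'll carry it over the pan.

Run:
```python
from go import *
az,p=50,15
R=rot(az,p,0);a=np.radians(az);f=np.array([np.cos(a),np.sin(a),0]);y=np.array([np.sin(a),-np.cos(a),0])
G=np.array([.5697,-.0422,.14])-.03*y+.015*f
T=G+.047*R.apply([0,0,1]);print(T)
d,r=delta(T+[0,0,.03],R);print(d,r,np.linalg.norm(d),np.linalg.norm(r))
```

```text
[0.58554208 0.02335157 0.1278355 ]
[-0.11630075  0.18373432 -0.13370314] [-0.23809966  0.34833776  0.11234389] 0.2552659349261238 0.4366369076422931
```

```bash
python3 steer.py '[[-0.006,0.009,-0.007,0,0,0],[-0.017,0.028,-0.02,-0.02,0.03,0.01],[-0.035,0.055,-0.04,-0.05,0.07,0.02],[-0.052,0.083,-0.06,-0.09,0.13,0.04],[-0.07,0.11,-0.08,-0.13,0.19,0.06],[-0.087,0.138,-0.1,-0.17,0.25,0.08],[-0.102,0.16,-0.117,-0.21,0.31,0.1],[-0.112,0.177,-0.129,-0.238,0.348,0.112],[-0.116,0.184,-0.134,-0.238,0.348,0.112],[-0.116,0.184,-0.134,-0.238,0.348,0.112],[-0.116,0.184,-0.134,-0.238,0.348,0.112]]'; python3 go.py .5855 .0234 .128 50 15 0;python3 -c "
from h import *;s=ctrl.read_state();print(s['qpos'])"
```

```text
time_s: 10.4
tool_pos: [0.5859, 0.0238, 0.1587]
eef_rot: [0.719, 0.336, 0.552, -0.258]
contact_force: [0.1, 0.2, -1.5]
opening: 0.0605
grip_force: 49.1
[-0.0298, -0.0, 0.0074] [-0.0014, -0.0002, 0.0003] rows 0.6145783355327563 0.009312919783980744
[-0.89749512  0.58059842  2.12016382  1.27874451  1.41847339 -1.13395715]
```

```bash
python3 steer.py '[[-0.015,0,0.004,0,0,0.03],[-0.03,0,0.0075,0,0,0.1],[-0.03,0,0.0075,0,0,0.2],[-0.03,0,0.0075,0,0,0.3],[-0.03,0,0.0075,0,0,0.42],[-0.03,0,0.0075,0,0,0.54],[-0.03,0,0.0075,0,0,0.66],[-0.03,0,0.0075,0,0,0.78],[-0.03,0,0.0075,0,0,0.9],[-0.03,0,0.0075,0,0,1.02],[-0.03,0,0.0075,0,0,1.14],[-0.03,0,0.0075,0,0,1.24],[-0.03,0,0.0075,0,0,1.34],[-0.03,0,0.0075,0,0,1.44],[-0.03,0,0.0075,0,0,1.54]]'
python3 steer.py '[[0,0,0,0,0,0.08],[0,0,0,0,0,0.16],[0,0,0,0,0,0.24],[0,0,0,0,0,0.32],[0,0,0,0,0,0.4],[0,0,0,0,0,0.48],[0,0,0,0,0,0.56],[0,0,0,0,0,0.64],[0,0,0,0,0,0.72],[0,0,0,0,0,0.8],[0,0,0,0,0,0.88],[0,0,0,0,0,0.96],[0,0,0,0,0,1.04],[0,0,0,0,0,1.14],[0,0,0,0,0,1.24],[0,0,0,0,0,1.34],[0,0,0,0,0,1.44],[0,0,0,0,0,1.54],[0,0,0,0,0,1.56],[0,0,0,0,0,1.56]]'
python3 steer.py '[[0,0,0,0,0.02,0],[0,0,0,0,0,0],[0,0,0,0,0.02,0],[0,0,0,0,0,0],[0,0,0,0,0,0]]'
python3 - <<'E'
from h import *
import cv2
print(ctrl.read_state()['qpos'])
T=np.hstack([cv2.resize(vision.camera("top")[150:290,270:410],(400,400)),cv2.resize(vision.camera("side")[150:290,230:370],(400,400))])
cv2.imwrite("pics/pour.png",T[:,:,::-1])
E
```

```text
time_s: 11.9
tool_pos: [0.5855, 0.0246, 0.1287]
eef_rot: [0.75, -0.26, 0.216, -0.569]
contact_force: [-0.1, -0.9, -1.4]
opening: 0.0602
grip_force: 49.0
time_s: 13.9
tool_pos: [0.5857, 0.0239, 0.1285]
eef_rot: [-0.352, 0.711, 0.245, 0.557]
contact_force: [-0.1, -0.4, -1.1]
opening: 0.0606
grip_force: 49.1
time_s: 14.4
tool_pos: [0.5859, 0.0226, 0.1277]
eef_rot: [-0.35, 0.711, 0.246, 0.558]
contact_force: [-0.3, 0.8, -1.0]
opening: 0.0602
grip_force: 49.1
[-0.89972579  0.65454273  2.12343311  1.29082319  1.3981343   1.89055149]
```

View pics/pour.png

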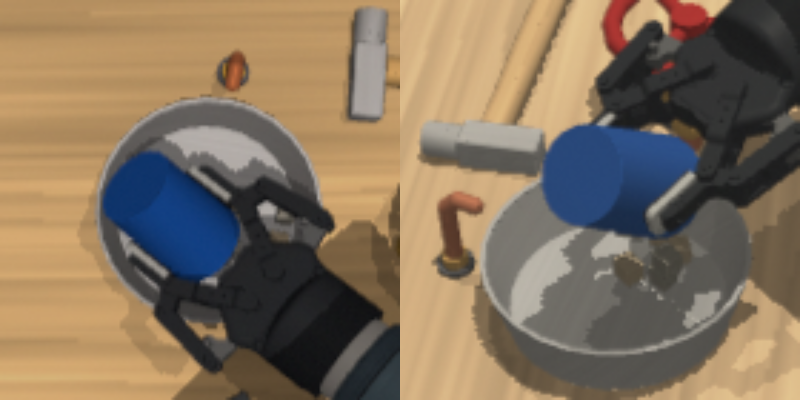

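Stones are visible on the pan floor (side view, about (650,265)), the cup is inverted, and the load dropped by about 0.6 N, which is six chips. I'll roll back and check the pan.

```bash
python3 steer.py '[[-0.01,0,0,0,0,-0.06],[-0.025,0,-0.005,0,0,-0.18],[-0.04,0,-0.01,0,0,-0.33],[-0.04,0,-0.01,0,0,-0.48],[-0.04,0,-0.01,0,0,-0.63],[-0.04,0,-0.01,0,0,-0.78],[-0.04,0,-0.01,0,0,-0.93],[-0.04,0,-0.01,0,0,-1.08],[-0.04,0,-0.01,0,0,-1.23],[-0.04,0,-0.01,0,0,-1.38],[-0.04,0,-0.01,0,0,-1.53],[-0.04,0,-0.01,0,0,-1.68],[-0.04,0,-0.01,0,0,-1.83],[-0.04,0,-0.01,0,0,-1.98],[-0.04,0,-0.01,0,0,-2.13],[-0.04,0,-0.01,0,0,-2.28],[-0.04,0,-0.01,0,0,-2.43],[-0.04,0,-0.01,0,0,-2.58],[-0.04,0,-0.01,0,0,-2.73],[-0.04,0,-0.01,0,0,-2.88]]'
python3 - <<'E'
from go import *
z=rot(50,35,0).apply([0,0,1]);T=np.array([.495,.145,0])+.0475*z;T[2]=.0185;print(T)
d,r=delta(T+[0,0,.09],rot(50,35,0));print(d,r,np.linalg.norm(d),np.linalg.norm(r))
E
```

```text
time_s: 16.5
tool_pos: [0.585, 0.0243, 0.169]
eef_rot: [0.75, 0.257, 0.521, -0.315]
contact_force: [0.3, -0.9, -1.1]
opening: 0.0604
grip_force: 49.1
[0.52001069 0.17480658 0.0185    ]
[-0.06971733 -0.1347874   0.08661779] [-0.03739105 -0.34854791 -0.21163142] 0.1747306269030276 0.4094772174374916
```

```bash
python3 steer.py '[[-0.006,-0.01,0.007,0,-0.02,-0.02],[-0.018,-0.035,0.022,-0.01,-0.08,-0.05],[-0.035,-0.067,0.043,-0.02,-0.17,-0.1],[-0.052,-0.1,0.065,-0.03,-0.26,-0.16],[-0.066,-0.127,0.082,-0.037,-0.33,-0.2],[-0.07,-0.135,0.087,-0.037,-0.349,-0.212],[-0.07,-0.135,0.087,-0.037,-0.349,-0.212],[-0.07,-0.135,0.087,-0.037,-0.349,-0.212],[-0.07,-0.135,0.087,-0.037,-0.349,-0.212]]'
python3 go.py .52 .1748 .0185 50 35 0
python3 - <<'E'
from h import *
import cv2
print(ctrl.read_state()['qpos'])
T=np.hstack([cv2.resize(vision.camera("top")[150:290,200:400],(400,280)),cv2.resize(vision.camera("side")[180:320,230:430],(400,280))])
cv2.imwrite("pics/pan.png",T[:,:,::-1])
E
```

```text
time_s: 17.4
tool_pos: [0.5208, 0.1745, 0.1091]
eef_rot: [0.805, 0.372, 0.418, -0.197]
contact_force: [0.0, -0.7, -1.5]
opening: 0.0606
grip_force: 49.1
[-0.0743, -0.0002, 0.0517] [-0.0012, 0.0002, -0.0066] rows 1.811403183711863 0.044858041408036106
[-0.5490819   0.30068028  2.34733871  1.36895209  0.97356295 -0.96081414]
```

View pics/pan.png

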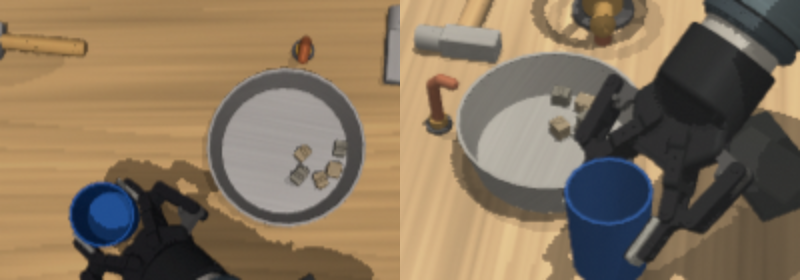

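The cup is empty. I count five stones for sure, around (298–343,148–180) in the crop, and the sixth may be merged with one near (340,148). I'll check by code.

Run:
```python
from h import *
im=vision.camera("top").astype(int)
g=im.sum(2)//3;d=im[:,:,0]-im[:,:,2]
for v in range(220,248):print(v,''.join('%4d'%g[v,u] for u in range(344,380)))
print()
for v in range(220,248):print(v,''.join('%3d'%d[v,u] for u in range(344,380)))
```

```text
220  154 154 154 154 154 155 156 155 157 156 157 157 157 157 157 158 159 158 158 157 158 157 157 107 118 136 129 117 110  73  73  72  73  73  73  71
221  155 155 155 154 154 155 153 154 154 155 155 156 157 156 156 157 157 157 157 158 158 158 144  65 116 119 114 108 105  88  75  74  73  73  72  72
222  157 157 158 156 156 155 135 131 123 126 153 156 155 155 155 156 156 157 157 157 156 157 136  63 108 105 105  99 104  87  74  73  72  73  73  73
223  155 154 154 155 118 108  96 108 111 105 113 152 155 155 156 155 156 156 156 156 156 156 120  67  91  90  89  90  91  83  73  72  73  72  73  73
224  155 156 156 156  89 119  90 106 103 120  99 119 156 158 158 158 157 156 155 156 156 156 113  65 104 101  99  91  78  73  72  72  72  72  72  72
225  155 155 156 104 121 129 102 123 101 117 122 113 154 158 159 158 159 159 161 159 159 157  87  97 107 106 101  96 109  86  72  72  72  73  71  70
226  154 155 155 126 132 131 126 102 124 107 126 123 155 157 157 158 157 158 159 159 159 159  71 114 119 120 114 113 119  85  73  71  72  71  72  71
227  156 156 127  94 134 132 132 113 108 107 121 148 158 
[... 5536 characters left out ...]
4  4  4  5  5  8 33 82
242   9  7  7  8 11 12  8  8 10  9 10  9  9 12 33 45 49 46 41 28 11  8  8  9  7  5  5  4  5  5  5  5  6 23 73 86
243   9 10  9  8  9  9  8  8 10 10  8  9  8  8 21 41 39 43 26 11 10  9  9  9  6  5  4  4  4  5  4  7  9 54 87 88
244   9 10  9 10 10 10  9 10  9 10  8  9  9  7  9 16 21 15 12  9  9  9  8  5  4  4  4  4  6  4  4  9 22 79 89 89
245  10  9 10  8  9  9  9 10  9 10  9 10  9 10 10  8  9  9 10 10  9  9  6  4  4  4  5  3  5  4  7  9 50 83 85 84
246   9  9 10  9  9  9  9 10  9  8  9 11 10 10  9  9  9  8  9  9  9  6  3  4  4  4  4  3  3  7  8 34 73 81 81 81
247   8  9 10  9  9  9  9  9  9 10 10 10 10 10 10  9  9  8 11 10  8  5  6  4  5  4  3  4  5  7 20 66 80 80 80 80
```

Run:
```python
from h import *
im=vision.camera("top").astype(int);g=im.sum(2)//3;d=im[:,:,0]-im[:,:,2]
for v in range(206,230):print(v,''.join('%4d'%g[v,u] for u in range(360,384)),' |',''.join('%3d'%d[v,u] for u in range(360,384)))
import cv2
s=vision.camera("side"); cv2.imwrite("pics/fin_s.png",s[:,:,::-1])
```

```text
206  157 157 157 156 156 156 147  97  81  79  79  79  78  79  79  80  76 134 139 134 134 133 133 134  |   8  9 11 10 10  9 10  7  7  6  5  6  5  5  6  7  5  7 17 76 81 82 82 82
207  155 155 157 155 156 156 155 127  80  79  78  79  78  78  77  80  77 104 153 133 132 133 133 133  |  10 10 10 10 10  8 10  8  5  6  5  5  5  6  6  6  6  7  9 49 78 81 82 82
208  155 155 155 155 155 155 155 150 115  81  78  79  78  78  78  77  78  80 151 139 139 140 140 140  |   9 10 10  9  8 10  9  8  8  5  5  5  6  6  5  5  7  6  8 44 83 85 85 84
209  155 155 154 155 154 155 154 154 148 105  79  78  78  78  78  78  75  77 121 145 140 139 140 139  |   9 10 10  8  8  9 10  9  9  7  6  6  6  5  5  5  5  6  7 18 79 83 83 84
210  157 156 156 155 156 155 155 154 154 143  80  77  78  77  77  77  77  77  84 155 139 139 140 140  |   9  8  9  9  9  9  9 11  9  9  5  6  5  6  6  6  5  6  6  9 52 81 83 83
211  154 155 155 156 157 157 156 156 154 156 105  78  77  78  77  76  77  75  75 133 142 144 144 144  |  10  9 10  8  9  9  9  9  8  9  8  7  5  5  6  6  7  5  5  8 18 83 86 87
212  151 152 154 155 154 154 155 156 1
[... 2447 characters left out ...]
7 158 159 159 159 160  69 115 119 119 114 113 119  86  72  72  71  71  72  70  69 137 139 143  |   8 10  9  9  8 10  5 18 18 19 18 19 19  8  5  4  5  5  5  3  4 10 28 83
227  159 159 158 159 159 159  88  85  82  84  86  92 115  92  73  71  72  72  71  71  65 143 137 140  |   9  9  8  9  9 10  7 12 13 14 14 16 13  7  6  6  6  6  5  5  5  9 39 81
228  158 160 161 160 160 160 145 140 107 105  99  99 148  96  72  70  70  71  71  71  67 145 137 143  |   8 10 10  8  9  9  8  9 11 11 11 11 10  6  5  5  5  4  5  5  4  9 44 83
229  157 158 159 159 159 160 161 160 151 152 149 148 161  93  72  71  70  70  70  71  67 146 137 145  |   9 10  9  9 10  8  9 10 10 10 10 10  9  6  4  5  5  4  5  5  4  8 46 86
```

Run:
```python
from h import *
import cv2
np.set_printoptions(linewidth=200)
s=ctrl.read_state()
from scipy.spatial.transform import Rotation as Ro
for n in("top","side"):
    im=vision.camera(n);b=im[:,:,2].astype(int)-im[:,:,0]
    m=(b>40).astype(np.uint8);k,l,st,c=cv2.connectedComponentsWithStats(m)
    i=1+np.argmax(st[1:,4]);x,y,w,h,a=st[i];print(n,x,y,w,h,a)
    sub=b[y:y+h,x:x+w]
    for r in sub[:34]:print(''.join('#' if v>40 else '+' if v>15 else '.' for v in r))
    if n=="side": cv2.imwrite("pics/s1.png",im[:,:,::-1])
    else:
        o=cv2.imread("pics/top0.png")[:,:,::-1].astype(int);df=(np.abs(im.astype(int)-o).max(2)>30).astype(np.uint8)
        k,l,st,c=cv2.connectedComponentsWithStats(df)
        for q in range(1,k):
            if st[q,4]>15:print(st[q],c[q].round(),im[l==q].mean(0).round())
```

```text
top 235 241 34 33 864
.............+#####+..............
..........#############...........
........#################.........
......+###################+.......
.....######################+......
....########################+.....
...+#########################+....
..+###########################....
..#############################+..
.###############################..
.###############################+.
+################################.
#################################+
##################################
##################################
##################################
##################################
##################################
##################################
##################################
##################################
.#################################
.################################+
.+###############################.
..##############################..
..#############################+..
...############################...
....##########################....
.....#######################......
......#####################+......
.......#################+...
[... 1588 characters left out ...]
##########
+###########################################+
.###########################################+
.###########################################.
.###########################################.
.+##########################################.
.+##########################################.
.+##########################################.
.++#########################################.
..+#########################################.
..+########################################+.
..+########################################+.
...########################################..
...#######################################...
...######################################+...
...#####################################+....
```

The cup is fully empty in both views and five stones show in the pan. I'll put the cup down, clear the view, then look for the sixth.

```bash
python3 steer.py '[[-0.012,0,0.008,0,0,0],[-0.03,0,0.021,0,0,-0.003],[-0.05,0,0.035,-0.001,0,-0.0066],[-0.063,0,0.044,-0.001,0,-0.0066],[-0.07,0,0.0485,-0.001,0,-0.0066],[-0.0735,0,0.0512,-0.001,0,-0.0066],[-0.0735,0,0.0512,-0.001,0,-0.0066],[-0.0735,0,0.0512,-0.001,0,-0.0066]]'; python3 go.py .52 .1748 .0185 50 35 0
```

```text
time_s: 18.55
tool_pos: [0.5197, 0.1756, 0.0198]
eef_rot: [0.804, 0.376, 0.418, -0.195]
contact_force: [0.2, 0.5, -1.4]
opening: 0.0604
grip_force: 49.1
[-0.0013, 0.0007, 0.0004] [-0.0011, 0.0002, 0.0016] rows 0.030635779216524495 0.013008546734580087
```

```bash
python3 steer.py '[[-0.001,0,0.0006,0,0,0],[-0.002,0,0.0012,0,0,0],[-0.002,0,0.0012,0,0,0]]'; python3 steer.py '[[0,0,0,0,0,0],[0,0,0,0,0,0],[0,0,0,0,0,0],[0,0,0,0,0,0],[0,0,0,0,0,0],[0,0,-0.01,0,0,0],[0,0,-0.03,0,0,0],[0,0,-0.06,0,0,0],[0,0,-0.1,0,0,0],[0,0,-0.1,0,0,0],[0,0,-0.1,0,0,0]]' 0.085;  python3 -c "
from h import *;s=ctrl.read_state();print(s['qpos'])"
```

```text
time_s: 18.85
tool_pos: [0.5197, 0.1754, 0.0176]
eef_rot: [0.803, 0.376, 0.419, -0.195]
contact_force: [0.6, -0.4, 0.4]
opening: 0.0605
grip_force: 49.2
time_s: 19.95
tool_pos: [0.4676, 0.1113, 0.0749]
eef_rot: [0.804, 0.375, 0.419, -0.194]
contact_force: [-0.5, 0.0, 0.2]
opening: 0.0851
grip_force: 0.0
[-0.83445279  0.37979745  2.44577558  1.23642652  1.03353401 -1.20719296]
```

```bash
python3 steer.py '[[0.03,0,-0.04,0,0,0],[0.06,0,-0.08,0,0,0],[0.1,0,-0.11,0,0,0],[0.1,0,-0.11,0,0,0],[0.1,0,-0.11,0,0,0]]'; python3 go.py .45 -.3 .22 50 90 0
```

```text
time_s: 20.45
tool_pos: [0.4462, 0.0885, 0.2201]
eef_rot: [0.803, 0.377, 0.419, -0.194]
contact_force: [0.3, 0.2, 0.2]
opening: 0.085
grip_force: 0.0
[-0.171, 0.2514, -0.2419] [0.0017, -0.9593, 0.0059] rows 7.771360353328232 6.395647765191741
```

Run:
```python
from h import *
import cv2
im=vision.camera("side");cv2.imwrite("pics/s2.png",im[:,:,::-1])
b=im[:,:,2].astype(int)-im[:,:,0];k,l,st,c=cv2.connectedComponentsWithStats((b>40).astype(np.uint8))
print("cup blob",st[1:][np.argmax(st[1:,4])])
print(proj("side",[.495,.145,0]),proj("side",[.495,.145,.08]),proj("top",[.495,.145,.08]))
```

```text
cup blob [ 316  298   40   59 1909]
[335.45904576 341.68482747] [335.23905317 312.7077783 ] [256.87074479 258.06693916]
```

```bash
python3 steer.py '[[-0.02,0.03,-0.03,0,-0.1,0],[-0.04,0.06,-0.06,0,-0.22,0],[-0.065,0.095,-0.09,0,-0.36,0],[-0.09,0.13,-0.125,0,-0.5,0],[-0.11,0.165,-0.16,0,-0.64,0],[-0.14,0.205,-0.195,0,-0.78,0],[-0.16,0.235,-0.226,0,-0.9,0],[-0.171,0.251,-0.242,0,-0.959,0],[-0.171,0.251,-0.242,0,-0.959,0],[-0.171,0.251,-0.242,0,-0.959,0],[-0.171,0.251,-0.242,0,-0.959,0]]'
python3 - <<'E'
from go import *
import cv2
s=ctrl.read_state();print(s["qpos"]);p=s["tool_pos"]
im=vision.camera("top");si=vision.camera("side")
for n,i in(("top",im),("side",si)):
    q=proj(n,p);print(n,"tcp px",q,"tip-27mm",proj(n,p+[0,0,.027]))
    cv2.imwrite(f"pics/{n}3.png",i[:,:,::-1])
o=cv2.imread("pics/top0.png")[:,:,::-1].astype(int);df=(np.abs(im.astype(int)-o).max(2)>30).astype(np.uint8)
k,l,st,c=cv2.connectedComponentsWithStats(df)
for q in range(1,k):
    if st[q,4]>12:print(st[q],c[q].round(),im[l==q].mean(0).round())
# montage: pan top x4, side pan+valve
a=cv2.resize(im[175:275,290:390],(400,400),interpolation=cv2.INTER_CUBIC)
b=cv2.resize(si[190:290,250:350],(400,400),interpolation=cv2.INTER_CUBIC)
c=cv2.resize(im[170:320,240:540],(400,200));d=cv2.resize(si[60:160,260:460],(400,200))
cv2.imwrite("pics/m.png",np.vstack([np.hstack([a,b]),np.hstack([c,d])])[:,:,::-1])
E
```

```text
time_s: 21.6
tool_pos: [0.448, -0.2986, 0.2162]
eef_rot: [0.906, 0.424, 0.0, -0.003]
contact_force: [0.8, 0.3, -0.5]
opening: 0.0853
grip_force: 0.0
[-0.79650418  0.23211229  1.53725873  0.00197971  1.37704779 -0.10205928]
top tcp px [488.85774037 279.2399534 ] tip-27mm [494.16375391 279.62624503]
side tcp px [384.44135138  85.40193747] tip-27mm [385.29555755  72.5704444 ]
[ 358  191  141  120 4653] [436. 254.] [99. 72. 48.]
[429 210  20  11 119] [438. 215.] [102.  81.  55.]
[  199   218   441   262 65574] [464. 377.] [85. 79. 67.]
[366 220   8   9  55] [369. 224.] [108. 103.  93.]
[345 223  11  20 131] [350. 232.] [119. 110.  96.]
[431 227   4   8  17] [432. 229.] [84. 19. 10.]
[356 230  15  15 126] [363. 237.] [133. 118.  97.]
[418 230  14  10  90] [424. 235.] [88. 64. 23.]
[ 204  239   72   44 1974] [240. 260.] [119. 108.  99.]
[415 241  10  13  62] [419. 247.] [86. 12.  9.]
[350 291   8   8  23] [354. 295.] [45. 47. 47.]
```

View pics/m.png

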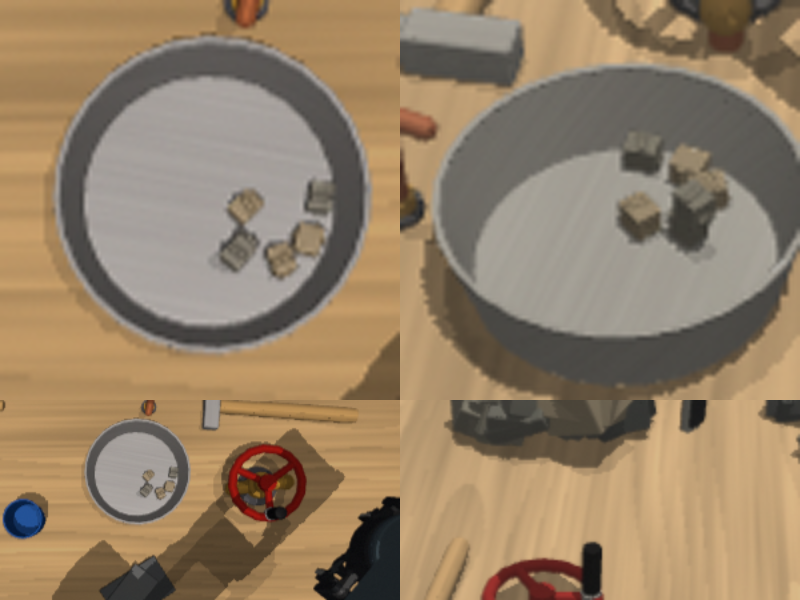

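The side view shows two grey stones stacked at (690,215), 60 px tall where the others are 40. That makes six in the pan, none on the bench, and the cup stands upright at (256,258) in the top view. One dark fingertip ends at about (405,75) in the side image. I'll check that against the tip offset before descending.

Run:
```python
from go import *
import cv2
s=ctrl.read_state();p=s["tool_pos"];R=Ro.from_quat(s["eef_rot"]).as_matrix()
for off in(.013,.04):
  for y in(-.0425,.0425):
    for dx in (-.011,.011): print(off,y,dx,proj("side",p-R[:,2]*off+R[:,1]*(y*1.15)+R[:,0]*dx).round(1))
g=cv2.imread("pics/side3.png").max(2)
for v in range(50,100,2):
    r=np.where(g[v,340:460]<70)[0]+340;print(v,r.min() if len(r) else None,r.max() if len(r) else None,len(r),end=' | ')
# handle/hub recheck
print();print(delta([.496,-.2513,.15],rot(50,90,0)),delta([.496,-.2513,.074],rot(50,90,0)))
```

```text
0.013 -0.0425 -0.011 [408.3  85.8]
0.013 -0.0425 0.011 [400.5  90.3]
0.013 0.0425 -0.011 [370.2  67.3]
0.013 0.0425 0.011 [362.3  71.3]
0.04 -0.0425 -0.011 [409.7  72.6]
0.04 -0.0425 0.011 [401.7  77. ]
0.04 0.0425 -0.011 [370.8  54.4]
0.04 0.0425 0.011 [362.8  58.4]
50 363 446 61 | 52 363 447 57 | 54 365 459 32 | 56 365 459 38 | 58 366 459 27 | 60 377 459 31 | 62 375 459 36 | 64 373 459 40 | 66 373 459 41 | 68 372 459 36 | 70 370 458 34 | 72 366 409 25 | 74 363 405 21 | 76 362 372 11 | 78 340 368 28 | 80 361 363 3 | 82 None None 0 | 84 None None 0 | 86 None None 0 | 88 None None 0 | 90 None None 0 | 92 None None 0 | 94 None None 0 | 96 None None 0 | 98 None None 0 | 
(array([0.06734686, 0.00624094, 0.06774218]), array([-0.00175986, -0.00158725,  0.00292236])) (array([0.06722603, 0.00637451, 0.14374197]), array([-0.00175986, -0.00158725,  0.00292236]))
```

The fingertip matches the 40 mm open offset, so the tip offset is confirmed. Moving over the handle and descending.

```bash
python3 steer.py '[[0.02,0.002,0.01,0,0,0],[0.045,0.004,0.03,0,0,0.003],[0.067,0.0062,0.05,-0.002,-0.002,0.003],[0.067,0.0063,0.07,-0.002,-0.002,0.003],[0.067,0.0063,0.1,-0.002,-0.002,0.003],[0.067,0.0064,0.125,-0.002,-0.002,0.003],[0.067,0.0064,0.14,-0.002,-0.002,0.003],[0.067,0.0064,0.148,-0.002,-0.002,0.003],[0.067,0.0064,0.148,-0.002,-0.002,0.003],[0.067,0.0064,0.148,-0.002,-0.002,0.003]]'; python3 go.py .496 -.2513 .069 50 90 0
```

```text
time_s: 22.7
tool_pos: [0.4968, -0.2535, 0.0715]
eef_rot: [0.906, 0.422, 0.0, 0.002]
contact_force: [-0.6, -0.7, 0.8]
opening: 0.0847
grip_force: 0.0
[0.0012, -0.002, 0.0025] [0.0038, 0.0014, -0.0009] rows 0.06901212601687023 0.02764181334385539
```

```bash
python3 steer.py '[[0.001,-0.001,0.001,0,0,0],[0.001,-0.001,0.001,0,0,0],[0.001,-0.001,0.001,0,0,0],[0.001,-0.001,0.001,0,0,0],[0.001,-0.001,0.001,0,0,0],[0.001,-0.001,0.001,0,0,0],[0.001,-0.001,0.001,0,0,0],[0.001,-0.001,0.001,0,0,0],[0.001,-0.001,0.001,0,0,0],[0.001,-0.001,0.001,0,0,0],[0.001,-0.001,0.001,0,0,0]]' 0 60
python3 - <<'E'
from go import *
s=ctrl.read_state();p=s["tool_pos"];R=Ro.from_quat(s["eef_rot"]).as_matrix();H=np.array([.5457,-.2467])
print("angle",np.degrees(np.arctan2(*(p[:2]-H)[::-1])),np.hypot(*(p[:2]-H)),s["qpos"])
a0=np.radians(185.5)
for k in range(0,20):
    a=a0-k*.3;w=np.r_[H+.05*np.array([np.cos(a),np.sin(a)]),p[2]]-np.r_[H+.05*np.array([np.cos(a0),np.sin(a0)]),p[2]]
    t=R.T@w;print("[%.3f,%.3f,0,0,0,0]"%(t[0],t[1]),end=",")
E
```

```text
time_s: 23.8
tool_pos: [0.4968, -0.2523, 0.0702]
eef_rot: [0.907, 0.422, 0.0, 0.002]
contact_force: [0.5, 0.2, 4.6]
opening: 0.0189
grip_force: 58.5
angle -173.48984474169447 0.0491928976288537 [-0.66896677  0.39218675  1.69567801 -0.00175996  1.04986067  0.03107311]
[0.000,0.000,0,0,0,0],[0.012,-0.009,0,0,0,0],[0.026,-0.014,0,0,0,0],[0.041,-0.015,0,0,0,0],[0.055,-0.011,0,0,0,0],[0.068,-0.003,0,0,0,0],[0.078,0.008,0,0,0,0],[0.084,0.022,0,0,0,0],[0.086,0.037,0,0,0,0],[0.083,0.051,0,0,0,0],[0.076,0.065,0,0,0,0],[0.065,0.075,0,0,0,0],[0.052,0.082,0,0,0,0],[0.038,0.085,0,0,0,0],[0.023,0.083,0,0,0,0],[0.009,0.077,0,0,0,0],[-0.002,0.068,0,0,0,0],[-0.010,0.055,0,0,0,0],[-0.014,0.040,0,0,0,0],[-0.013,0.025,0,0,0,0],
```

```bash
cat > st.py <<'E'
from go import *
s=ctrl.read_state();p=s["tool_pos"];R=Ro.from_quat(s["eef_rot"]).as_matrix();H=np.array([.5457,-.2467])
d=p[:2]-H;a=np.arctan2(d[1],d[0]);f=s["contact_force"]
print("angle %.2f r %.4f z %.4f Ft(ccw) %.1f Fr %.1f Fz %.1f"%(np.degrees(a)%360,np.hypot(*d),p[2],-f[0]*np.sin(a)+f[1]*np.cos(a),f[0]*np.cos(a)+f[1]*np.sin(a),f[2]))
E
python3 steer.py '[[0.005,-0.004,0,0,0,0],[0.012,-0.009,0,0,0,0],[0.026,-0.014,0,0,0,0],[0.041,-0.015,0,0,0,0],[0.055,-0.011,0,0,0,0],[0.068,-0.003,0,0,0,0],[0.078,0.008,0,0,0,0],[0.084,0.022,0,0,0,0],[0.086,0.037,0,0,0,0],[0.086,0.037,0,0,0,0]]'; python3 st.py; python3 -c "
from h import *;s=ctrl.read_state();print(s['qpos'])"
```

```text
time_s: 24.8
tool_pos: [0.5808, -0.2117, 0.0701]
eef_rot: [0.906, 0.422, -0.001, 0.003]
contact_force: [-3.6, -4.3, 9.1]
opening: 0.0185
grip_force: 59.7
angle 44.93 r 0.0495 z 0.0701 Ft(ccw) -0.5 Fr -5.6 Fz 9.1
[-0.52690875  0.48869609  1.5362453  -0.00509633  1.11336514  0.17422257]
```

```bash
cat > arc.py <<'E'
import sys
from go import *
R=rot(50,90,0).as_matrix();a0,st,n=map(float,sys.argv[1:])
for k in range(1,int(n)+1):
    a=np.radians(a0+k*st);b=np.radians(a0)
    t=R.T@(.05*np.array([np.cos(a)-np.cos(b),np.sin(a)-np.sin(b),0]));print("[%.4f,%.4f,0,0,0,0]"%(t[0],t[1]),end=",")
print()
E
python3 arc.py 48 -12 20
```

```text
[-0.0015,0.0104,0,0,0,0],[-0.0050,0.0202,0,0,0,0],[-0.0106,0.0290,0,0,0,0],[-0.0178,0.0366,0,0,0,0],[-0.0265,0.0424,0,0,0,0],[-0.0362,0.0463,0,0,0,0],[-0.0465,0.0481,0,0,0,0],[-0.0569,0.0478,0,0,0,0],[-0.0671,0.0452,0,0,0,0],[-0.0765,0.0407,0,0,0,0],[-0.0847,0.0342,0,0,0,0],[-0.0914,0.0262,0,0,0,0],[-0.0963,0.0170,0,0,0,0],[-0.0992,0.0069,0,0,0,0],[-0.0999,-0.0035,0,0,0,0],[-0.0985,-0.0138,0,0,0,0],[-0.0949,-0.0237,0,0,0,0],[-0.0894,-0.0325,0,0,0,0],[-0.0821,-0.0400,0,0,0,0],[-0.0734,-0.0459,0,0,0,0],
```

```bash
python3 steer.py '[[-0.0015,0.0104,0,0,0,0],[-0.005,0.0202,0,0,0,0],[-0.0106,0.029,0,0,0,0],[-0.0178,0.0366,0,0,0,0],[-0.0178,0.0366,0,0,0,0]]'; python3 st.py; python3 arc.py 0 -12 20
```

```text
time_s: 25.3
tool_pos: [0.5967, -0.2476, 0.0701]
eef_rot: [0.907, 0.422, -0.0, 0.002]
contact_force: [-1.3, -1.3, 7.3]
opening: 0.0187
grip_force: 60.1
angle 359.04 r 0.0510 z 0.0701 Ft(ccw) -1.3 Fr -1.3 Fz 7.3
[-0.0087,0.0058,0,0,0,0],[-0.0184,0.0098,0,0,0,0],[-0.0287,0.0116,0,0,0,0],[-0.0391,0.0112,0,0,0,0],[-0.0492,0.0087,0,0,0,0],[-0.0586,0.0041,0,0,0,0],[-0.0669,-0.0023,0,0,0,0],[-0.0736,-0.0103,0,0,0,0],[-0.0785,-0.0196,0,0,0,0],[-0.0814,-0.0296,0,0,0,0],[-0.0821,-0.0400,0,0,0,0],[-0.0807,-0.0504,0,0,0,0],[-0.0771,-0.0602,0,0,0,0],[-0.0715,-0.0691,0,0,0,0],[-0.0643,-0.0766,0,0,0,0],[-0.0556,-0.0824,0,0,0,0],[-0.0459,-0.0864,0,0,0,0],[-0.0356,-0.0882,0,0,0,0],[-0.0252,-0.0878,0,0,0,0],[-0.0150,-0.0853,0,0,0,0],
```

```bash
python3 steer.py '[[-0.0087,0.0058,0,0,0,0],[-0.0184,0.0098,0,0,0,0],[-0.0287,0.0116,0,0,0,0],[-0.0391,0.0112,0,0,0,0],[-0.0391,0.0112,0,0,0,0]]'; python3 st.py;  python3 arc.py 312 -12 5
```

```text
time_s: 25.8
tool_pos: [0.5799, -0.2858, 0.0702]
eef_rot: [0.907, 0.422, -0.0, 0.003]
contact_force: [2.2, -5.1, 4.9]
opening: 0.0183
grip_force: 59.8
angle 311.15 r 0.0519 z 0.0702 Ft(ccw) -1.7 Fr 5.3 Fz 4.9
[-0.0101,-0.0025,0,0,0,0],[-0.0195,-0.0071,0,0,0,0],[-0.0278,-0.0135,0,0,0,0],[-0.0345,-0.0216,0,0,0,0],[-0.0394,-0.0308,0,0,0,0],
```

```bash
python3 steer.py '[[-0.0101,-0.0025,0,0,0,0],[-0.0195,-0.0071,0,0,0,0],[-0.0278,-0.0135,0,0,0,0],[-0.0345,-0.0216,0,0,0,0],[-0.0345,-0.0216,0,0,0,0]]'; python3 st.py;  python3 arc.py 264 -12 5
```

```text
time_s: 26.3
tool_pos: [0.5396, -0.2979, 0.0702]
eef_rot: [0.907, 0.422, -0.001, 0.002]
contact_force: [-2.0, -5.3, 6.1]
opening: 0.0186
grip_force: 60.1
angle 263.18 r 0.0515 z 0.0702 Ft(ccw) -1.3 Fr 5.5 Fz 6.1
[-0.0049,-0.0092,0,0,0,0],[-0.0078,-0.0193,0,0,0,0],[-0.0085,-0.0297,0,0,0,0],[-0.0071,-0.0401,0,0,0,0],[-0.0035,-0.0499,0,0,0,0],
```

```bash
python3 steer.py '[[-0.0049,-0.0092,0,0,0,0],[-0.0078,-0.0193,0,0,0,0],[-0.0085,-0.0297,0,0,0,0],[-0.0071,-0.0401,0,0,0,0],[-0.0071,-0.0401,0,0,0,0]]'; python3 st.py;  python3 arc.py 216 -12 5
```

```text
time_s: 26.8
tool_pos: [0.5043, -0.275, 0.0701]
eef_rot: [0.906, 0.422, -0.001, 0.0]
contact_force: [-2.7, 0.0, 8.7]
opening: 0.0187
grip_force: 60.4
angle 214.37 r 0.0501 z 0.0701 Ft(ccw) -1.5 Fr 2.2 Fz 8.7
[0.0036,-0.0098,0,0,0,0],[0.0091,-0.0187,0,0,0,0],[0.0164,-0.0262,0,0,0,0],[0.0250,-0.0321,0,0,0,0],[0.0347,-0.0360,0,0,0,0],
```

```bash
python3 steer.py '[[0.0036,-0.0098,0,0,0,0],[0.0091,-0.0187,0,0,0,0],[0.0091,-0.0187,0,0,0,0]]'; python3 st.py;  python3 arc.py 192 -12 5
```

```text
time_s: 27.1
tool_pos: [0.4971, -0.2556, 0.0701]
eef_rot: [0.906, 0.422, -0.0, 0.001]
contact_force: [1.1, 0.8, 8.1]
opening: 0.0184
grip_force: 60.0
angle 190.38 r 0.0494 z 0.0701 Ft(ccw) -0.6 Fr -1.2 Fz 8.1
[0.0073,-0.0075,0,0,0,0],[0.0159,-0.0134,0,0,0,0],[0.0256,-0.0173,0,0,0,0],[0.0359,-0.0191,0,0,0,0],[0.0464,-0.0187,0,0,0,0],
```

```bash
python3 steer.py '[[0.0073,-0.0075,0,0,0,0],[0.0159,-0.0134,0,0,0,0],[0.0159,-0.0134,0,0,0,0]]'; python3 st.py;  python3 arc.py 168 -8 5
```

```text
time_s: 27.4
tool_pos: [0.4983, -0.2518, 0.0706]
eef_rot: [0.906, 0.423, -0.004, 0.014]
contact_force: [-4.1, -50.0, -15.4]
opening: 0.0187
grip_force: 60.2
angle 186.17 r 0.0477 z 0.0706 Ft(ccw) 49.3 Fr 9.5 Fz -15.4
[0.0064,-0.0028,0,0,0,0],[0.0131,-0.0048,0,0,0,0],[0.0200,-0.0057,0,0,0,0],[0.0270,-0.0057,0,0,0,0],[0.0339,-0.0048,0,0,0,0],
```

The stop is reached at about 186°, with a 49 N tangential push. I'll relax to a light push to read the stop angle cleanly.

```bash
python3 arc.py 168 8 2; python3 steer.py '[[-0.006,0.0045,0,0,0,0],[-0.0109,0.0096,0,0,0,0],[-0.0109,0.0096,0,0,0,0],[-0.0109,0.0096,0,0,0,0]]'; python3 st.py
```

```text
[-0.0059,0.0037,0,0,0,0],[-0.0113,0.0082,0,0,0,0],
time_s: 27.8
tool_pos: [0.498, -0.2526, 0.0703]
eef_rot: [0.907, 0.422, -0.0, 0.003]
contact_force: [0.3, -5.8, 7.4]
opening: 0.0185
grip_force: 62.5
angle 187.00 r 0.0481 z 0.0703 Ft(ccw) 5.8 Fr 0.4 Fz 7.4
```

Shut against the stop, with TCP angle 187.0° under a 6 N push. I'll save reference images here, because after exactly two turns the wheel must look the same.

```bash
python3 - <<'E'
from h import *
import cv2
for n in("top","side"):cv2.imwrite(f"pics/ref_{n}.png",vision.camera(n)[:,:,::-1])
E
python3 st.py; python3 arc.py 185 18 20
```

```text
angle 186.97 r 0.0481 z 0.0704 Ft(ccw) 6.4 Fr -0.1 Fz 7.5
[-0.0092,0.0127,0,0,0,0],[-0.0140,0.0275,0,0,0,0],[-0.0140,0.0432,0,0,0,0],[-0.0092,0.0581,0,0,0,0],[-0.0000,0.0707,0,0,0,0],[0.0127,0.0799,0,0,0,0],[0.0275,0.0847,0,0,0,0],[0.0432,0.0847,0,0,0,0],[0.0581,0.0799,0,0,0,0],[0.0707,0.0707,0,0,0,0],[0.0799,0.0581,0,0,0,0],[0.0847,0.0432,0,0,0,0],[0.0847,0.0275,0,0,0,0],[0.0799,0.0127,0,0,0,0],[0.0707,0.0000,0,0,0,0],[0.0581,-0.0092,0,0,0,0],[0.0432,-0.0140,0,0,0,0],[0.0275,-0.0140,0,0,0,0],[0.0127,-0.0092,0,0,0,0],[0.0000,-0.0000,0,0,0,0],
```

```bash
python3 steer.py '[[-0.0092,0.0127,0,0,0,0],[-0.0140,0.0275,0,0,0,0],[-0.0140,0.0432,0,0,0,0],[-0.0092,0.0581,0,0,0,0],[0,0.0707,0,0,0,0],[0.0127,0.0799,0,0,0,0],[0.0275,0.0847,0,0,0,0],[0.0432,0.0847,0,0,0,0],[0.0581,0.0799,0,0,0,0],[0.0707,0.0707,0,0,0,0]]'; python3 st.py; python3 arc.py 5 18 10
```

```text
time_s: 28.9
tool_pos: [0.5976, -0.2423, 0.0703]
eef_rot: [0.907, 0.422, -0.001, 0.002]
contact_force: [-4.4, -3.3, 11.7]
opening: 0.0188
grip_force: 62.8
angle 4.82 r 0.0520 z 0.0703 Ft(ccw) -2.9 Fr -4.7 Fz 11.7
[0.0092,-0.0127,0,0,0,0],[0.0140,-0.0275,0,0,0,0],[0.0140,-0.0432,0,0,0,0],[0.0092,-0.0581,0,0,0,0],[0.0000,-0.0707,0,0,0,0],[-0.0127,-0.0799,0,0,0,0],[-0.0275,-0.0847,0,0,0,0],[-0.0432,-0.0847,0,0,0,0],[-0.0581,-0.0799,0,0,0,0],[-0.0707,-0.0707,0,0,0,0],
```

```bash
python3 steer.py '[[0.0092,-0.0127,0,0,0,0],[0.0140,-0.0275,0,0,0,0],[0.0140,-0.0432,0,0,0,0],[0.0092,-0.0581,0,0,0,0],[0,-0.0707,0,0,0,0],[-0.0127,-0.0799,0,0,0,0],[-0.0275,-0.0847,0,0,0,0],[-0.0432,-0.0847,0,0,0,0],[-0.0581,-0.0799,0,0,0,0],[-0.0707,-0.0707,0,0,0,0]]'; python3 st.py; python3 steer.py '[[-0.0092,0.0127,0,0,0,0],[-0.0140,0.0275,0,0,0,0],[-0.0140,0.0432,0,0,0,0],[-0.0092,0.0581,0,0,0,0],[0,0.0707,0,0,0,0],[0.0127,0.0799,0,0,0,0],[0.0275,0.0847,0,0,0,0],[0.0432,0.0847,0,0,0,0],[0.0581,0.0799,0,0,0,0],[0.0707,0.0707,0,0,0,0]]'; python3 st.py
```

```text
time_s: 29.9
tool_pos: [0.4976, -0.2501, 0.0704]
eef_rot: [0.907, 0.422, 0.0, 0.001]
contact_force: [5.7, 2.9, 7.3]
opening: 0.0185
grip_force: 62.7
angle 184.04 r 0.0483 z 0.0704 Ft(ccw) -2.5 Fr -5.9 Fz 7.3
time_s: 30.9
tool_pos: [0.5975, -0.2423, 0.0703]
eef_rot: [0.907, 0.422, -0.001, 0.002]
contact_force: [-4.4, -2.9, 11.3]
opening: 0.0186
grip_force: 62.8
angle 4.81 r 0.0520 z 0.0703 Ft(ccw) -2.5 Fr -4.6 Fz 11.3
```

```bash
python3 steer.py '[[0.0092,-0.0127,0,0,0,0],[0.0140,-0.0275,0,0,0,0],[0.0140,-0.0432,0,0,0,0],[0.0092,-0.0581,0,0,0,0],[0,-0.0707,0,0,0,0],[-0.0127,-0.0799,0,0,0,0],[-0.0275,-0.0847,0,0,0,0],[-0.0432,-0.0847,0,0,0,0],[-0.0581,-0.0799,0,0,0,0],[-0.0707,-0.0707,0,0,0,0],[-0.0707,-0.0707,0,0,0,0],[-0.0707,-0.0707,0,0,0,0]]'; python3 st.py
python3 - <<'E'
from h import *
import cv2
for n in("top","side"):
    im=vision.camera(n);cv2.imwrite(f"pics/end_{n}.png",im[:,:,::-1])
    u,v=proj(n,[.5457,-.2467,.084]).astype(int);r=cv2.imread(f"pics/ref_{n}.png")[:,:,::-1]
    A=lambda i:((i[:,:,0].astype(int)-i[:,:,1])>60)[v-30:v+30,u-35:u+35]
    print(n,A(im).sum(),A(r).sum(),(A(im)^A(r)).sum())
E
```

```text
time_s: 32.1
tool_pos: [0.4978, -0.2515, 0.0703]
eef_rot: [0.907, 0.422, -0.0, 0.002]
contact_force: [1.2, -1.6, 9.6]
opening: 0.0186
grip_force: 62.5
angle 185.68 r 0.0481 z 0.0703 Ft(ccw) 1.7 Fr -1.1 Fz 9.6
top 926 928 54
side 598 588 30
```

```bash
python3 steer.py '[[-0.0008,0.0008,0,0,0,0],[-0.0014,0.0014,0,0,0,0],[-0.0014,0.0014,0,0,0,0],[-0.0014,0.0014,0,0,0,0]]'; python3 st.py
```

```text
time_s: 32.6
tool_pos: [0.4979, -0.2522, 0.0703]
eef_rot: [0.907, 0.422, -0.0, 0.001]
contact_force: [0.1, 0.7, 9.7]
opening: 0.0185
grip_force: 62.6
angle 186.59 r 0.0481 z 0.0703 Ft(ccw) -0.7 Fr -0.2 Fz 9.7
```

```bash
python3 steer.py '[[-0.0004,0.0004,0,0,0,0],[-0.0004,0.0004,0,0,0,0],[-0.0004,0.0004,0,0,0,0],[-0.0004,0.0004,0,0,0,0]]'; python3 st.py;  python3 - <<'E'
from h import *
import cv2
for n in("top","side"):
    im=vision.camera(n);cv2.imwrite(f"pics/end2_{n}.png",im[:,:,::-1])
    u,v=proj(n,[.5457,-.2467,.084]).astype(int);r=cv2.imread(f"pics/ref_{n}.png")[:,:,::-1]
    A=lambda i:((i[:,:,0].astype(int)-i[:,:,1])>60)[v-30:v+30,u-35:u+35]
    print(n,A(im).sum(),A(r).sum(),(A(im)^A(r)).sum())
E
python3 st.py
```

```text
time_s: 33.0
tool_pos: [0.4979, -0.2527, 0.0703]
eef_rot: [0.906, 0.422, -0.0, 0.001]
contact_force: [0.6, 0.9, 10.7]
opening: 0.0188
grip_force: 62.6
angle 187.11 r 0.0481 z 0.0703 Ft(ccw) -0.8 Fr -0.7 Fz 10.7
top 929 928 27
side 594 588 28
angle 187.15 r 0.0481 z 0.0703 Ft(ccw) -0.9 Fr -1.0 Fz 10.5
```

```bash
python3 -c "
from cell import ctrl, vision, workorder
print(workorder.finish_job())"
```

```text
the job is handed in; nothing more can be done
None
```

The job is handed in at about 33 s: the chips are in the pan (five in plain view, the sixth apparently under a grey one), the empty cup stands upright beside it, and the valve was shut against its stop, then opened two turns (within about 0.2° by the measured tool position), with the handle still gripped.

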